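# Turn the trolley wheel until its valve is at the top

### The job

The trolley wheel on the leaning stand has to be pumped up: push its red spokes round with the fingertips, one after another, until the valve stem with the green cap is at the very top of the wheel, pointing straight up and down, and leave the wheel standing still there. Push the spokes gently from one side, without pinching them or flinging the wheel round, and leave the tape roll, pry tool, clip tin and red bottle where they are.

Things in the scene. Friction and masses are not known exactly. Their poses are not given: they have to be found in the camera images.
- stand: Plywood base board, 240 x 320 x 12 mm, fixed to the bench (it does not move). Origin: on the bench top, straight below the axle's middle (the board reaches from x = -150 to +90 mm). x axis points level away from the robot's side (the wheel's face looks to -x), y to the left, z up. The four loose things stand round it.
- cradle: Fixed grey cheeks that carry the axle. Origin on the axle at mid-width of the wheel, 155 mm above the bench. x = along the axle, into the wheel (forward and 32 degrees down), y = level, left, z = up in the wheel's plane, which leans back 32 degrees. Front cheek: plate 290 mm wide, x -31 to -26 mm, hides the wheel up to z = +10 mm; axle nut to x = -38 mm. Rear cheek begins at x = +26 mm.
- wheel (a joint): Wheel angle, rad: 0 or 2 pi = valve at the top, grows counter-clockwise as seen from the robot (top goes left). Starts at 2.53 to 3.75 (valve near the bottom); may be turned either way (no stop). Stiff, damped bearing (0.15 N m plus 0.25 N m per rad/s), stays where left. Black tyre: outer radius 140, x -20 to +20 mm of the cradle; red rim: inner radius 96; red hub: radius 27, x -24 to +22 mm.
- valve (a point): Inner end of the valve: a green cap 11 mm thick on a short brass stem that points from the rim to the hub. The point lies 80 mm from the axle, 1 mm inside the cap's end (79 mm from the axle); the cap is solid, x -5 to +7 mm of the cradle. The valve lies half-way between two spokes.
- flanks_left: Counter-clockwise sides of the five red spokes (left when a spoke is at the top); pushing these turns the wheel clockwise. Origin on the axle; turns with the wheel. Spokes run from hub to rim, 14 mm wide, x -12 to +10 mm of the cradle, at 36, 108, 180, 252 and 324 degrees counter-clockwise from the valve. They can be reached only above the front cheek.
- flanks_right: Clockwise sides of the same five red spokes (right when a spoke is at the top); pushing these turns the wheel counter-clockwise. Origin on the axle; turns with the wheel.
- tape: Loose roll of masking tape lying flat, 101 mm across, 25 mm high, in front of the stand. Origin: centre of its underside. Bystander.
- pry_tool: Loose orange nylon pry tool, 28 x 195 x 9 mm, lying in front of the stand. Origin: centre of its underside. Bystander.
- tin: Loose grey tin of clips, 68 mm across, 48 mm high, standing to the right of the stand. Origin: centre of its underside. Bystander.
- red_bottle: Loose red polish bottle, 34 mm across, 180 mm high, standing to the left of the stand. Origin: centre of its underside. Bystander.

How it is judged:
By the outcome, as a careful person would: the job done as asked, in the order asked, and still so for the second after the job is handed in, with the robot touching nothing.
It also fails if it takes over 51 s, if anything falls off the work surface, if the arm or the gripper's body presses on something with over 40 N, if the wrist force passes 120 N, or if a joint passes its speed limit or range.

### The arm

A 6-joint arm with a two-finger parallel gripper is mounted at the origin on a cart in front of the work surface, level with it; the furniture and walls round the work are solid. World frame = base frame: x ahead of the robot, y to its left, z up, the work surface at z = 0. Lengths are in m, angles in rad, forces in N, time in s.
With the tool pointing down it reaches from about 0.4 to 0.925 m from the base axis. Payload 12.5 kg.
Tool frame: the origin (TCP) lies midway between the tips of the shut fingers; the grasp point (between the pads) lies 19 mm behind it (r.hold_point_z is the distance from the TCP to the grasp point, in m); z points along the fingers, y is the line along which they close (so a half turn about z gives the same grasp; the last joint's range is limited). The gripper opens to 95 mm and grips with 3 to 60 N. Pads are 20 mm wide; open, the fingers measure 119 mm over their backs; the gripper's body (75 mm by 180 mm) begins 59 mm behind the grasp point.
Start: joints at [1.239, 0.491, 1.559, -0, 1.092, -0.106], TCP at [0.14, 0.609, 0.215] pointing down, gripper open.
Joint ranges: [-3.1, 3.1], [-0.84, 2.19], [0.05, 2.79], [-1.13, 4.28], [0.06, 2.93], [-2.69, 2.69]. Speed limits (rad/s): [2.22, 2.22, 2.79, 3.14, 3.14, 3.14].

### API

Orientations are given as a rotation vector (axis times angle).
In Python, from cell import r gives the robot as it stands. The module is installed in compiled form; this text tells all that it offers.
- The arm moves only by the shell command python3 -m handwheel 'ROWS' [FORCE]. ROWS is JSON, a list of rows, each a list of 3 entries, a list of its own where there are three numbers: the turn, a rotation vector about the tool's x, y, z in degrees, then the shift along the tool's x, y, z in cm, then the opening in per cent of the stroke, from 0 (shut) to 100 (fully open). In form: [[[wx, wy, wz], [dx, dy, dz], gripper], ...]. A call has 1 to 12 rows; each row is the pose to reach, as a shift and turn from the pose commanded when the call began, along the tool's axes at that moment; what a row does not reach only later rows make up. A row lasts 1/12 s, in which the tool goes at most 41.7 mm and 7.16 degrees, less where a joint would pass 70% of its speed; a pose out of reach is approached as far as the arm can. A call with a gripper value outside its range is refused whole. The fingers move at their own pace and stop on an object; FORCE is the grip in N (left out, the last holds). Time passes only in rows, so rows that repeat a pose let the fingers close. It gives the time, the measured TCP pose, the force, the opening and the grip force at its end, in the units of the state.
- r.observe(): the state, without advancing time (a new reading comes with each control period).
- r.get_image(name): name is "scene" or "top" or "wrist"; returns a dict with "color" (480x640x3 uint8, red, green, blue), "fx", "fy", "cx", "cy" (pixels), "dist" ([k1, k2, p1, p2, k3] as OpenCV has them; the pictures are not rectified), "pose" (4x4, takes a point from camera to world coordinates). Camera axes: x right, y up, looking along -z (the intrinsics and any distortion apply to the point x, -y, -z); pixel columns grow to the right and rows downward; lengths in m; the calibration is good to about 2 mm. A picture is of the moment at which its call begins. There is no depth.
- r.finish_job(): hands the job in; it is judged then, once.
Trained networks look in the newest picture that a camera, given by its name, has taken for a name from the list of things; names that differ only in an ending like _2 or _b are one class to them, and where a whole thing is asked for, a point or a joint stands for the part that bears it (a point fixed in the world has none). Each returns a list of dicts, best first, with "conf" (0 to 1); they miss things now and then, are a little off and sometimes report something else, mostly with a low value. They report only what shows in the picture. A call takes as long as a camera call.
- r.look_for(camera, label): "location" ([x, y, z] in m, in world coordinates, good to about 4 mm: the middle of the surface that is visible of it).
- r.outline_of(camera, label): "pixels" (480x640 bool, what is visible of it).
- r.place_of(camera, label): "location" ([x, y, z] in m, in world coordinates, good to about 4 mm: a listed point, or the origin of a listed thing).
The state is a dict: "time": time; "qpos": joint angles; "joint_velocities": joint speeds; "tau": joint torques, N m; "ee_pos": TCP position; "tool_rot": TCP orientation; "ft_force": force on the tool from outside, world axes, zero at the start; "torque": the same for the moment, N m; "opening": finger opening in m; "gripper_force": force on a finger pad.
Only numpy, scipy, OpenCV 4.12 (cv2) and the standard library are available. Lean on these libraries where they do the work, as an engineer would, in place of code of your own. Each camera call takes 0.05 s, during which the arm holds its last target. There are 200 camera calls.

## Working session

There is one attempt and no reset: what is moved stays moved. The work goes in short steps, Python scripts to look and compute and a shell command to move; the robot and the scene stay as the last step left them, time stands still between calls to the robot, and variables do not carry over. Pictures are saved under pics/ and viewed, at most 10 in all, crops included, and the job is handed in when it is done.

```bash
mkdir -p pics; python3 - <<'E'
from cell import r
import cv2,numpy as np
ims=[]
for c in ("scene","top"):
    d=r.get_image(c); ims.append(d["color"]); print(c,np.round(d["pose"],3).tolist(),d["fx"])
    for l in ("stand","cradle","wheel","valve","flanks_left","tape","pry_tool","tin","red_bottle"):
        print(c,l,[(np.round(x["location"],3).tolist(),round(x["conf"],2)) for x in r.place_of(c,l)[:2]])
    cv2.imwrite(f"pics/{c}0.png",d["color"][:,:,::-1])
o=r.observe();print(o["time"],o["ee_pos"],o["tool_rot"],o["opening"])
E
```

```text
scene [[-0.657, 0.6, -0.456, 0.17], [-0.754, -0.524, 0.396, 0.452], [-0.002, 0.604, 0.797, 0.824], [0.0, 0.0, 0.0, 1.0]] 441.2995574420964
scene stand [([0.631, 0.115, -0.004], 0.92)]
scene cradle [([0.633, 0.113, 0.152], 0.83)]Traceback (most recent call last):
  File "<stdin>", line 7, in <module>
ValueError: it knows: cradle, flanks_left, flanks_right, pry_tool, red_bottle, stand, tape, tin, valve
```

```bash
python3 - <<'E'
from cell import r
import cv2,numpy as np
for c in ("scene","top"):
    d=r.get_image(c); print(c,np.round(d["pose"],3).tolist(),d["fx"])
    for l in ("stand","cradle","valve","flanks_left","tape","pry_tool","tin","red_bottle"):
        print(c,l,[(np.round(x["location"],3).tolist(),round(x["conf"],2)) for x in r.place_of(c,l)[:2]], [list(x) for x in r.place_of(c,l)[:1]])
    cv2.imwrite(f"pics/{c}0.png",d["color"][:,:,::-1])
o=r.observe();print(o["time"],o["ee_pos"],o["tool_rot"],o["opening"])
E
```

```text
scene [[-0.657, 0.6, -0.456, 0.17], [-0.754, -0.524, 0.396, 0.452], [-0.002, 0.604, 0.797, 0.824], [0.0, 0.0, 0.0, 1.0]] 441.2995574420964
scene stand [([0.633, 0.112, -0.003], 0.84)] [['location', 'conf']]
scene cradle [([0.634, 0.114, 0.154], 0.76)] [['location', 'conf']]
scene valve [] []
scene flanks_left [([0.631, 0.115, 0.156], 0.66)] [['location', 'conf']]
scene tape [([0.432, 0.252, -0.0], 0.67)] [['location', 'conf']]
scene pry_tool [([0.439, 0.036, -0.001], 0.66), ([0.618, -0.124, -0.002], 0.16)] [['location', 'conf']]
scene tin [([0.618, -0.123, -0.001], 0.62)] [['location', 'conf']]
scene red_bottle [([0.649, 0.344, 0.0], 0.6)] [['location', 'conf']]
top [[0.027, 0.997, -0.069, 0.48], [-1.0, 0.027, -0.006, 0.1], [-0.004, 0.069, 0.998, 1.21], [0.0, 0.0, 0.0, 1.0]] 438.81112739106163
top stand [([0.634, 0.11, -0.001], 0.63)] [['location', 'conf']]
top cradle [([0.632, 0.112, 0.152], 0.79)] [['location', 'conf']]
top valve [] []
top flanks_left [([0.63, 0.116, 0.156], 0.58)] [['location', 'conf']]
top tape [([0.433, 0.251, 0.0], 0.84)] [['location', 'conf']]
top pry_tool [([0.44, 0.033, -0.002], 0.73)] [['location', 'conf']]
top tin [([0.616, -0.124, 0.002], 0.91)] [['location', 'conf']]
top red_bottle [([0.649, 0.339, 0.003], 0.63)] [['location', 'conf']]
1.85 [0.13991235 0.60917639 0.21464949] [3.53974469e-01 3.12157290e+00 1.96536012e-04] 0.0947554659274811
```

View pics/scene0.png

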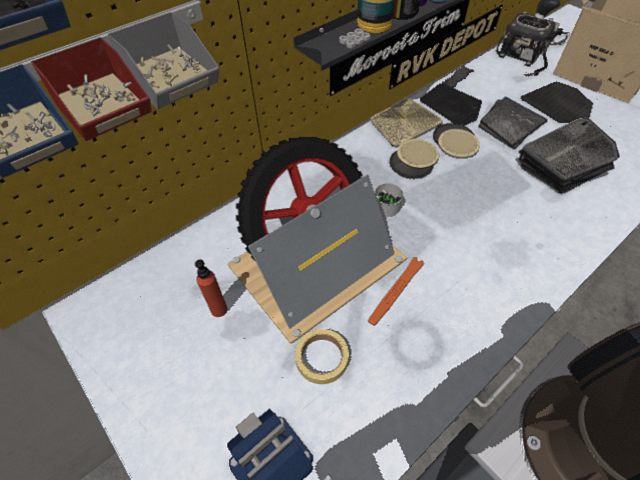

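View pics/top0.png

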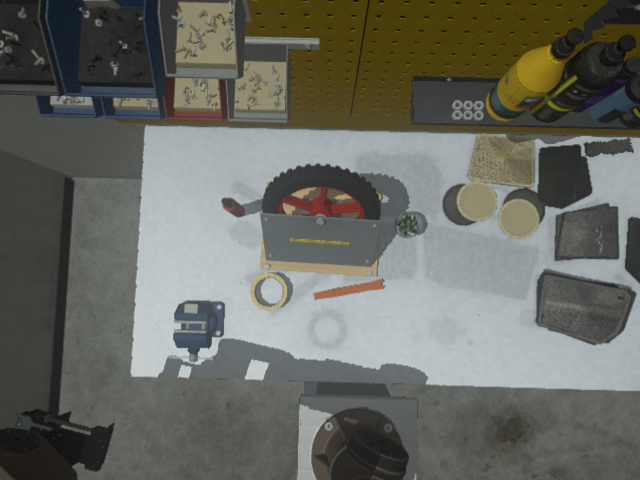

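The scene view shows the wheel above the grey front cheek, with the nut near (315,212). The top view shows the same, with the nut near (320,221). The bottle is left, the tin right, and the tape and pry tool are in front. Next I'll fit the yaw and wheel angle to the red pixels.

```bash
cat > h.py <<'E'
from cell import r
import cv2,numpy as np
from scipy.spatial.transform import Rotation as R
from scipy.optimize import minimize
C0=np.array([.632,.113,.155]); TILT=np.radians(32)
def frame(yaw): return (R.from_euler('z',yaw)*R.from_euler('y',TILT)).as_matrix()
def proj(d,P):
    q=(np.asarray(P)-d["pose"][:3,3])@d["pose"][:3,:3]
    return cv2.projectPoints((q*[1,-1,-1]).reshape(-1,1,3),np.zeros(3),np.zeros(3),np.array([[d["fx"],0,d["cx"]],[0,d["fy"],d["cy"]],[0,0,1.]]),np.array(d["dist"],float))[0][:,0]
def redmask(d):
    h=cv2.cvtColor(d["color"],cv2.COLOR_RGB2HSV).astype(int)
    return (((h[...,0]<8)|(h[...,0]>172))&(h[...,1]>140)&(h[...,2]>50)).astype(np.float32)
G=[]
a,rr=np.meshgrid(np.radians(np.arange(0,180.1,1.5)),np.arange(.036,.093,.003))
a=a.ravel();rr=rr.ravel()
def pts(th,x=-.012):
    """grid on front plane of spokes, with label spoke/gap for wheel angle th (0..72deg matters); a = angle ccw from right"""
    ang=a-np.pi/2-th
    m=(ang-np.pi/5+np.pi/5)%(2*np.pi/5)-np.pi/5
    lat=rr*np.sin(m)            # gap centre-based: m=0 mid-gap
    off=np.pi/5-np.abs(m); sp=rr*np.sin(off)<.007
    P=np.c_[np.full_like(a,x),-rr*np.cos(a),rr*np.sin(a)]
    P[:,1]=rr*np.cos(np.pi-a) # y left is +, a from right
    ok=P[:,2]>.03
    return P[ok],sp[ok]
def score(p,ds):
    yaw,th,dx,dy=p; s=0
    P,sp=pts(th); W=P@frame(yaw).T+C0+[dx,dy,0]
    for d,m in ds:
        uv=proj(d,W).astype(np.float32)
        v=cv2.remap(m,uv[:,:1],uv[:,1:],cv2.INTER_LINEAR)[:,0]
        s+=v[sp].mean()-v[~sp].mean()
    return s/len(ds)-(dx*dx+dy*dy)/.004**2*.02
def fit(cams=("scene","top"),yaws=np.radians(np.arange(-10,11,2)),ref=(0,0)):
    ds=[]
    for c in cams:
        d=r.get_image(c); ds.append((d,cv2.GaussianBlur(redmask(d),(3,3),.7)))
    b=max(((score((y,t,*ref),ds),y,t) for y in yaws for t in np.radians(np.arange(0,72,2))))
    return b,ds
E
python3 - <<'E'
from h import *
b,ds=fit(); print(b[0],np.degrees(b[1:]))
s=minimize(lambda p:-score(p,ds),[b[1],b[2],0,0],method='Nelder-Mead',options=dict(initial_simplex=np.array([[b[1],b[2],0,0]]+[[b[1]+(i==0)*.05,b[2]+(i==1)*.05,(i==2)*.004,(i==3)*.004] for i in range(4)])))
print(s.fun,np.degrees(s.x[:2]),s.x[2:])
for k,(d,m) in enumerate(ds):
    im=d["color"][:,:,::-1].copy(); F=frame(s.x[0]);c=C0+[*s.x[2:],0]
    P,sp=pts(s.x[1]); 
    im=cv2.resize(im,None,fx=4,fy=4,interpolation=cv2.INTER_CUBIC)
    for uv,f in zip(proj(d,P@F.T+c),sp):
        if f: cv2.circle(im,tuple(int(4*v+2) for v in uv),1,(0,255,0),-1)
    box=np.array([[-.031,y,z] for y,z in((.145,.01),(-.145,.01))])
    for uv in proj(d,box@F.T+c): cv2.circle(im,tuple(int(4*v+2) for v in uv),4,(255,255,0),-1)
    u=proj(d,[c])[0]*4; x,y=int(u[0])-350,int(u[1])-300
    cv2.imwrite(f"pics/o{k}.png",cv2.resize(im[y:y+450,x:x+700],None,fx=.57,fy=.57))
cv2.imwrite("pics/o.png",np.hstack([cv2.imread("pics/o0.png"),cv2.imread("pics/o1.png")]))
E
```

```text
0.6614138 [-4.  2.]
-0.6877507497964819 [-4.64536845  0.99963199] [ 0.00238366 -0.00029235]
```

View pics/o.png

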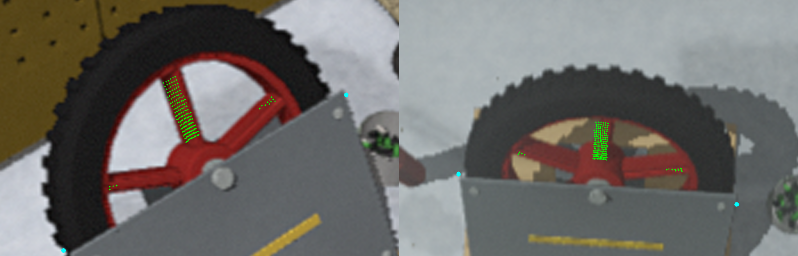

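```bash
cat >> h.py <<'E'
YAW=np.radians(-4.65); C=C0+[.0024,-.0003,0]; F=frame(YAW); RT=np.c_[-F[:,2],F[:,1],F[:,0]]
def W(x,beta,rad=.057): b=np.radians(beta); return C+F@[x,rad*np.sin(b),rad*np.cos(b)]
def rows(targets):
    o=r.observe(); p=o["ee_pos"]; Q=R.from_rotvec(o["tool_rot"]).as_matrix()
    print("t",o["time"],"cradle mm",np.round((p-C)@F*1e3,1),"F",np.round(o["ft_force"],1))
    for t in targets:
        print(np.round(R.from_matrix(Q.T@RT).as_rotvec(degrees=True),1),np.round((Q.T@(t-p))*100,2))
E
python3 - <<'E'
from h import *
print(W(-.12,-35),W(0,-35))
rows([np.array([.3,.35,.40]),W(-.12,-35)])
E
```

```text
[0.55498011 0.08635791 0.25818709] [0.65641092 0.07810789 0.19459678]
t 1.95 cradle mm [-483.7  454.7 -231.9] F [-0.6  0.1 -0.1]
[ -4.2 -57.9  -7.6] [-21.4  -21.67 -18.54]
[ -4.2 -57.9  -7.6] [-52.16 -41.66  -4.35]
```

```bash
python3 -m handwheel '[[[0,0,0],[0,0,-4],0],[[0,0,0],[-1,-1,-8],0],[[0,0,0],[-4,-4,-10.5],0],[[0,-7,0],[-7,-7,-12.5],0],[[-1,-14,-1],[-10,-10,-14],0],[[-1,-21,-2],[-13,-13,-15.5],0],[[-2,-28,-3],[-16,-16,-17],0],[[-2,-35,-4],[-19,-19,-18],0],[[-3,-42,-5],[-21.4,-21.7,-18.5],0],[[-3,-49,-6],[-21.4,-21.7,-18.5],0],[[-4,-56,-7],[-21.4,-21.7,-18.5],0],[[-4.2,-57.9,-7.6],[-21.4,-21.7,-18.5],0]]'
python3 - <<'E'
from h import *
rows([W(-.12,-35)])
E
```

```text
time: 2.95
ee_pos: [0.2941, 0.3487, 0.402]
tool_rot: [0.095, 2.15, -0.055]
ft_force: [0.7, 0.4, 0.3]
opening: 0.0202
gripper_force: 0.0
t 2.95 cradle mm [-434.8  207.6   19.6] F [0.7 0.4 0.3]
[-0.5 -1.3 -0.1] [ -3.48 -23.74  31.62]
```

```bash
python3 -m handwheel '[[[0,0,0],[-0.5,-3.5,3],0],[[-0.5,-1.3,0],[-1,-6.5,6],0],[[-0.5,-1.3,0],[-1.5,-9,9],0],[[-0.5,-1.3,0],[-2,-11.5,12],0],[[-0.5,-1.3,0],[-2.5,-14,15],0],[[-0.5,-1.3,0],[-3,-16.5,18],0],[[-0.5,-1.3,0],[-3.5,-18.5,21],0],[[-0.5,-1.3,0],[-3.5,-20.5,24],0],[[-0.5,-1.3,0],[-3.5,-22.5,27],0],[[-0.5,-1.3,0],[-3.5,-23.7,29.5],0],[[-0.5,-1.3,0],[-3.5,-23.7,31.6],0],[[-0.5,-1.3,0],[-3.5,-23.7,31.6],0]]'
python3 - <<'E'
from h import *
rows([W(-.12,-35),W(.004,-35)]+[W(.004,b) for b in range(-33,54,6)])
d=r.get_image("wrist");cv2.imwrite("pics/w1.png",d["color"][:,:,::-1])
E
```

```text
time: 3.95
ee_pos: [0.5288, 0.0791, 0.3781]
tool_rot: [0.071, 2.17, -0.027]
ft_force: [0.1, 0.6, -0.8]
opening: 0.0004
gripper_force: 0.0
t 3.95 cradle mm [-205.2  -42.   134.9] F [ 0.1  0.6 -0.8]
[ 1.2 -2.4  0.3] [8.46 0.79 8.89]
[ 1.2 -2.4  0.3] [ 7.94  0.54 21.28]
[ 1.2 -2.4  0.3] [ 7.83  0.7  21.28]
[ 1.2 -2.4  0.3] [ 7.53  1.22 21.28]
[ 1.2 -2.4  0.3] [ 7.29  1.76 21.28]
[ 1.2 -2.4  0.3] [ 7.1   2.33 21.28]
[ 1.2 -2.4  0.3] [ 6.97  2.91 21.29]
[ 1.2 -2.4  0.3] [ 6.91  3.5  21.3 ]
[ 1.2 -2.4  0.3] [ 6.9   4.1  21.31]
[ 1.2 -2.4  0.3] [ 6.96  4.69 21.33]
[ 1.2 -2.4  0.3] [ 7.08  5.28 21.34]
[ 1.2 -2.4  0.3] [ 7.26  5.85 21.36]
[ 1.2 -2.4  0.3] [ 7.5   6.39 21.38]
[ 1.2 -2.4  0.3] [ 7.8   6.91 21.41]
[ 1.2 -2.4  0.3] [ 8.15  7.39 21.43]
[ 1.2 -2.4  0.3] [ 8.54  7.84 21.46]
[ 1.2 -2.4  0.3] [ 8.98  8.24 21.48]
```

View pics/w1.png

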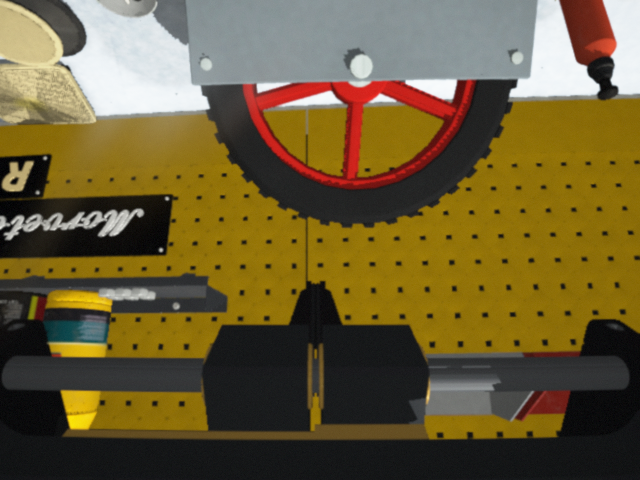

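The wrist view is upside down. It shows the wheel with a spoke at the top near (352,140), and the shut fingers at (315,300). The arm stopped short of the pre-pose, so I'll continue and check whether that was reach or speed.

```bash
python3 -m handwheel '[[[1.2,-2.4,0.3],[3,0.3,3],0],[[1.2,-2.4,0.3],[6,0.6,6],0],[[1.2,-2.4,0.3],[8.5,0.8,8.9],0],[[1.2,-2.4,0.3],[8.5,0.8,8.9],0],[[1.2,-2.4,0.3],[8.5,0.8,8.9],0]]'
python3 - <<'E'
from h import *
print(r.observe()["qpos"])
rows([W(-.12,-35),W(.004,-35)])
E
```

```text
time: 4.42
ee_pos: [0.5505, 0.0603, 0.3585]
tool_rot: [0.079, 2.192, -0.02]
ft_force: [-0.6, -0.7, 0.3]
opening: 0.0007
gripper_force: 0.0
[ 0.0189592   0.02589142  2.14073522 -1.13354186  0.06536136 -0.37695764]
t 4.4167 cradle mm [-175.2  -59.1  130.5] F [-0.6 -0.7  0.3]
[ 1.3 -3.7 -0.2] [8.02 2.48 6.1 ]
[ 1.3 -3.7 -0.2] [ 7.22  2.21 18.47]
```

```bash
cat >> h.py <<'E'
F2=F@R.from_euler('y',22,degrees=True).as_matrix(); RT=np.c_[-F2[:,2],F2[:,1],F2[:,0]]
E
python3 - <<'E'
from h import *
rows([W(-.12,-35),W(-.06,-35)])
E
```

```text
t 4.4167 cradle mm [-175.2  -59.1  130.5] F [-0.6 -0.7  0.3]
[ 1.3 18.3  0. ] [8.02 2.48 6.1 ]
[ 1.3 18.3  0. ] [ 7.63  2.35 12.09]
```

```bash
python3 -m handwheel '[[[0.5,6,0],[1,0.5,0],0],[[1,12,0],[3,1,2],0],[[1.3,18.3,0],[5,1.5,4],0],[[1.3,18.3,0],[8,2.5,6],0],[[1.3,18.3,0],[7.8,2.4,9],0],[[1.3,18.3,0],[7.6,2.35,12.1],0],[[1.3,18.3,0],[7.6,2.35,12.1],0],[[1.3,18.3,0],[7.6,2.35,12.1],0]]'
python3 - <<'E'
from h import *
print(r.observe()["qpos"])
rows([W(-.06,-35),W(.006,-35,.055)])
E
```

```text
time: 5.08
ee_pos: [0.6058, 0.083, 0.225]
tool_rot: [0.101, 2.514, -0.033]
ft_force: [0.1, -0.1, 0.5]
opening: 0.0006
gripper_force: 0.0
[ 0.06664703  0.31049359  2.00472634 -0.40023642  0.22255986 -1.06046363]
t 5.0833 cradle mm [-59.3 -31.9  45.5] F [ 0.1 -0.1  0.5]
[ 0.  -0.1  0.1] [-0.08 -0.08 -0.12]
[ 0.  -0.1  0.1] [-2.42  0.03  6.06]
```

```bash
python3 -m handwheel '[[[0,0,0],[-0.8,0,2],0],[[0,0,0],[-1.6,0,4],0],[[0,0,0],[-2.4,0,6],0],[[0,0,0],[-2.4,0,6],0],[[0,0,0],[-2.4,0,6],0]]'
python3 - <<'E'
from h import *
print(r.observe()["qpos"])
rows([W(.006,b,.055) for b in range(-35,54,3)])
E
```

```text
time: 5.5
ee_pos: [0.6594, 0.0784, 0.1926]
tool_rot: [0.101, 2.511, -0.033]
ft_force: [0.1, 0.4, -0.4]
opening: 0.0007
gripper_force: 0.0
[ 0.05054855  0.4238907   1.92449498 -0.43065534  0.18509756 -1.04017614]
t 5.5 cradle mm [  3.5 -32.1  46.6] F [ 0.1  0.4 -0.4]
[0. 0. 0.] [0.05 0.06 0.29]
[0. 0. 0.] [-0.1   0.3   0.23]
[0. 0. 0.] [-0.23  0.55  0.17]
[0. 0. 0.] [-0.35  0.8   0.12]
[0. 0. 0.] [-0.47  1.06  0.08]
[0. 0. 0.] [-0.56  1.33  0.04]
[0. 0. 0.] [-0.65  1.6   0.  ]
[0. 0. 0.] [-0.72  1.88 -0.03]
[0. 0. 0.] [-0.78  2.16 -0.05]
[0. 0. 0.] [-0.82  2.45 -0.07]
[0. 0. 0.] [-0.85  2.73 -0.08]
[0. 0. 0.] [-0.87  3.02 -0.08]
[0. 0. 0.] [-0.87  3.31 -0.09]
[0. 0. 0.] [-0.86  3.6  -0.08]
[0. 0. 0.] [-0.83  3.88 -0.07]
[0. 0. 0.] [-0.79  4.17 -0.05]
[0. 0. 0.] [-0.74  4.45 -0.03]
[0. 0. 0.] [-0.67  4.73 -0.01]
[0. 0. 0.] [-0.59  5.    0.03]
[0. 0. 0.] [-0.5   5.27  0.06]
[0. 0. 0.] [-0.39  5.54  0.11]
[0. 0. 0.] [-0.28  5.79  0.16]
[0. 0. 0.] [-0.14  6.05  0.21]
[0. 0. 0.] [-0.    6.29  0.27]
[0. 0. 0.] [0.15 6.52 0.33]
[0. 0. 0.] [0.32 6.75 0.4 ]
[0. 0. 0.] [0.5  6.96 0.47]
[0. 0. 0.] [0.68 7.17 0.54]
[0. 0. 0.] [0.88 7.36 0.62]
[0. 0. 0.] [1.09 7.55 0.71]
```

```bash
python3 -m handwheel '[[[0,0,0],[-0.1,0.3,0.2],0],[[0,0,0],[-0.2,0.55,0.2],0],[[0,0,0],[-0.35,0.8,0.1],0],[[0,0,0],[-0.5,1.05,0.1],0],[[0,0,0],[-0.55,1.3,0],0],[[0,0,0],[-0.65,1.6,0],0],[[0,0,0],[-0.7,1.85,0],0],[[0,0,0],[-0.8,2.1,0],0],[[0,0,0],[-0.8,2.4,0],0],[[0,0,0],[-0.85,2.7,0],0],[[0,0,0],[-0.85,3.0,0],0],[[0,0,0],[-0.85,3.2,0],0]]'
python3 - <<'E'
from h import *
print(r.observe()["qpos"])
rows([W(.004,b,.055) for b in range(0,55,3)])
d=r.get_image("scene");cv2.imwrite("pics/s1.png",cv2.resize(d["color"][100:300,180:480,::-1],None,fx=2.6,fy=2.6))
E
```

```text
time: 6.5
ee_pos: [0.6688, 0.1093, 0.1966]
tool_rot: [0.103, 2.513, -0.034]
ft_force: [-3.6, -6.1, 0.6]
opening: 0.0005
gripper_force: 2.7
[ 0.10964431  0.43745079  1.8824728  -0.50908258  0.23201351 -0.9177567 ]
t 6.5 cradle mm [ 7.3 -0.6 53.6] F [-3.6 -6.1  0.6]
[-0.  -0.1 -0. ] [-0.    0.06 -0.35]
[-0.  -0.1 -0. ] [ 0.01  0.35 -0.35]
[-0.  -0.1 -0. ] [ 0.03  0.64 -0.34]
[-0.  -0.1 -0. ] [ 0.06  0.92 -0.33]
[-0.  -0.1 -0. ] [ 0.11  1.21 -0.31]
[-0.  -0.1 -0. ] [ 0.17  1.49 -0.29]
[-0.  -0.1 -0. ] [ 0.25  1.76 -0.25]
[-0.  -0.1 -0. ] [ 0.34  2.03 -0.22]
[-0.  -0.1 -0. ] [ 0.44  2.3  -0.18]
[-0.  -0.1 -0. ] [ 0.55  2.56 -0.13]
[-0.  -0.1 -0. ] [ 0.68  2.81 -0.08]
[-0.  -0.1 -0. ] [ 0.82  3.06 -0.02]
[-0.  -0.1 -0. ] [0.97 3.29 0.04]
[-0.  -0.1 -0. ] [1.13 3.52 0.1 ]
[-0.  -0.1 -0. ] [1.31 3.74 0.17]
[-0.  -0.1 -0. ] [1.49 3.95 0.25]
[-0.  -0.1 -0. ] [1.69 4.15 0.33]
[-0.  -0.1 -0. ] [1.89 4.34 0.41]
[-0.  -0.1 -0. ] [2.1  4.51 0.49]
```

View pics/s1.png

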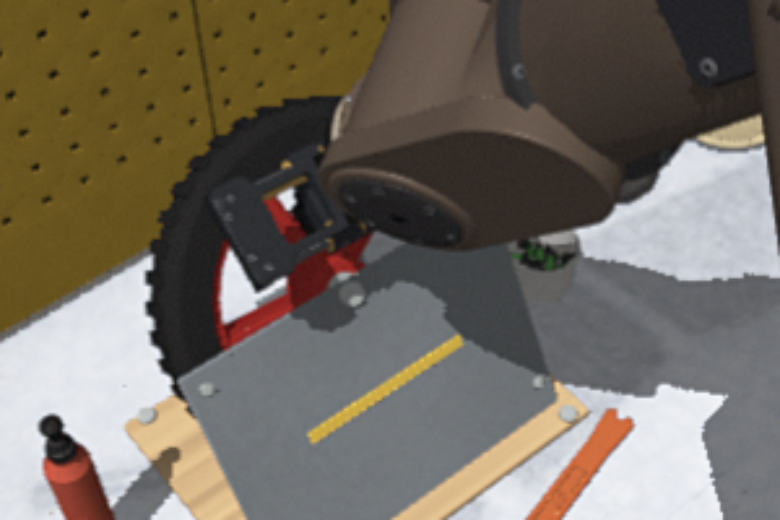

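The crop shows the fingers inside the wheel pushing the spoke left, with the body clear of the tyre and the force about 7 N. I'll keep sweeping.

```bash
python3 -m handwheel '[[[0,0,0],[0,0.35,-0.3],0],[[0,0,0],[0,0.65,-0.3],0],[[0,0,0],[0.05,0.9,-0.3],0],[[0,0,0],[0.1,1.2,-0.3],0],[[0,0,0],[0.2,1.5,-0.3],0],[[0,0,0],[0.25,1.75,-0.25],0],[[0,0,0],[0.35,2.0,-0.2],0],[[0,0,0],[0.45,2.3,-0.2],0],[[0,0,0],[0.55,2.55,-0.15],0],[[0,0,0],[0.7,2.8,-0.1],0],[[0,0,0],[0.8,3.05,0],0],[[0,0,0],[0.95,3.3,0.05],0]]'
python3 - <<'E'
from h import *
rows([W(.004,b,.055) for b in range(36,55,3)]+[W(-.055,50,.06),W(-.055,-35,.06)])
E
```

```text
time: 7.55
ee_pos: [0.6649, 0.1426, 0.1913]
tool_rot: [0.103, 2.511, -0.034]
ft_force: [1.0, -6.7, 1.9]
opening: 0.0
gripper_force: 2.9
t 7.55 cradle mm [ 4.5 32.3 45.6] F [ 1.  -6.7  1.9]
[-0.  0. -0.] [ 0.12  0.   -0.  ]
[-0.  0. -0.] [0.28 0.23 0.06]
[-0.  0. -0.] [0.45 0.45 0.13]
[-0.  0. -0.] [0.64 0.66 0.21]
[-0.  0. -0.] [0.83 0.86 0.28]
[-0.  0. -0.] [1.03 1.04 0.37]
[-0.  0. -0.] [1.25 1.22 0.45]
[-0.  0. -0.] [ 2.87  1.36 -5.25]
[-0.  0. -0.] [ 1.89 -6.68 -5.65]
```

```bash
python3 -m handwheel '[[[0,0,0],[0.3,0.25,0.05],0],[[0,0,0],[0.5,0.45,0.15],0],[[0,0,0],[0.65,0.65,0.2],0],[[0,0,0],[0.8,0.85,0.3],0],[[0,0,0],[1.0,1.05,0.35],0],[[0,0,0],[1.2,1.2,0.45],0],[[0,0,0],[0.7,0.6,0.3],0],[[0,0,0],[0.8,0.4,-2],0],[[0,0,0],[1.5,0,-5],0],[[0,0,0],[1.5,-3,-6],0],[[0,0,0],[1.7,-6.5,-5.7],0],[[0,0,0],[1.7,-6.5,-5.7],0]]'
python3 - <<'E'
from h import *
b,ds=fit(("scene","top"),[YAW],(.0024,-.0003)); print(b[0],np.degrees(b[2]))
b,ds=fit(("wrist",),[YAW],(.0024,-.0003)); print(b[0],np.degrees(b[2]))
rows([W(-.055,-35,.055),W(.004,-35,.055)])
print(r.place_of("wrist","valve"),r.place_of("top","valve"),r.place_of("scene","valve"))
d=ds[0][0];cv2.imwrite("pics/w2.png",d["color"][:,:,::-1])
E
```

```text
time: 8.55
ee_pos: [0.6116, 0.0789, 0.2277]
tool_rot: [0.101, 2.51, -0.035]
ft_force: [0.5, -0.2, -0.5]
opening: 0.0002
gripper_force: 0.0
0.5720819 4.0
0.6523544 0.0
t 8.7 cradle mm [-54.7 -32.2  51.1] F [ 0.6  0.1 -0.6]
[ 0.   0.  -0.1] [0.57 0.07 0.2 ]
[ 0.   0.  -0.1] [-1.63  0.07  5.67]
[] [{'location': [0.6212, 0.0413, 0.1316], 'conf': 0.86}, {'location': [0.6355, 0.1097, -0.0012], 'conf': 0.29}] []
```

View pics/w2.png

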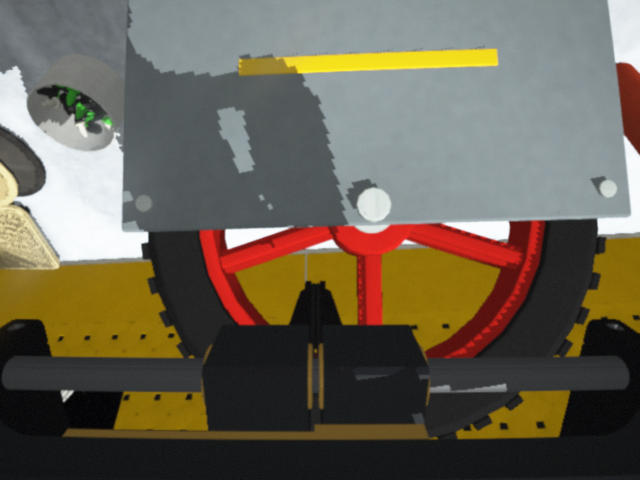

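The wrist view shows the next spoke at the top, near (370,290), with the fingers in the gap to its right. The top camera places the valve at the lower right, as expected. Now the second push.

```bash
python3 -m handwheel '[[[0,0,0],[0,0,1.5],0],[[0,0,0],[-0.8,0,3.7],0],[[0,0,0],[-1.6,0.1,5.7],0],[[0,0,0],[-1.6,0.1,5.7],0],[[0,0,0],[-1.8,0.35,5.6],0],[[0,0,0],[-1.9,0.6,5.6],0],[[0,0,0],[-2.0,0.85,5.5],0],[[0,0,0],[-2.15,1.1,5.5],0],[[0,0,0],[-2.25,1.4,5.45],0],[[0,0,0],[-2.3,1.65,5.4],0],[[0,0,0],[-2.4,1.95,5.4],0],[[0,0,0],[-2.4,2.2,5.35],0]]'
python3 - <<'E'
from h import *
rows([W(.003,b,.055) for b in range(-12,28,3)])
E
```

```text
time: 9.85
ee_pos: [0.6645, 0.0998, 0.198]
tool_rot: [0.103, 2.512, -0.033]
ft_force: [0.7, -5.6, -0.8]
opening: 0.0006
gripper_force: 2.3
t 9.85 cradle mm [  3.6 -10.4  53. ] F [ 0.7 -5.6 -0.8]
[-0. -0. -0.] [-0.06 -0.1  -0.08]
[-0. -0. -0.] [-0.11  0.18 -0.1 ]
[-0. -0. -0.] [-0.14  0.47 -0.12]
[-0. -0. -0.] [-0.16  0.75 -0.13]
[-0. -0. -0.] [-0.17  1.04 -0.13]
[-0. -0. -0.] [-0.16  1.33 -0.13]
[-0. -0. -0.] [-0.14  1.62 -0.12]
[-0. -0. -0.] [-0.11  1.9  -0.1 ]
[-0. -0. -0.] [-0.06  2.18 -0.08]
[-0. -0. -0.] [ 0.01  2.46 -0.06]
[-0. -0. -0.] [ 0.08  2.74 -0.03]
[-0. -0. -0.] [0.17 3.01 0.01]
[-0. -0. -0.] [0.27 3.28 0.05]
[-0. -0. -0.] [0.39 3.54 0.1 ]
```

```bash
python3 -m handwheel '[[[0,0,0],[-0.1,0.2,-0.1],0],[[0,0,0],[-0.15,0.5,-0.1],0],[[0,0,0],[-0.15,0.75,-0.1],0],[[0,0,0],[-0.15,1.05,-0.1],0],[[0,0,0],[-0.15,1.3,-0.1],0],[[0,0,0],[-0.15,1.6,-0.1],0],[[0,0,0],[-0.1,1.9,-0.1],0],[[0,0,0],[-0.05,2.2,-0.1],0],[[0,0,0],[0,2.45,-0.05],0],[[0,0,0],[0.1,2.75,0],0],[[0,0,0],[0.2,3.0,0],0],[[0,0,0],[0.3,3.3,0.05],0]]'
python3 - <<'E'
from h import *
rows([W(.003,b,.055) for b in range(24,55,3)])
E
```

```text
time: 10.85
ee_pos: [0.6652, 0.1323, 0.1957]
tool_rot: [0.103, 2.512, -0.034]
ft_force: [-0.2, -7.5, 0.9]
opening: 0.0003
gripper_force: 3.2
t 10.85 cradle mm [ 3.1 22.  50. ] F [-0.2 -7.5  0.9]
[-0.1 -0.  -0. ] [-0.02  0.03 -0.02]
[-0.1 -0.  -0. ] [0.09 0.29 0.03]
[-0.1 -0.  -0. ] [0.22 0.55 0.08]
[-0.1 -0.  -0. ] [0.36 0.79 0.13]
[-0.1 -0.  -0. ] [0.51 1.03 0.19]
[-0.1 -0.  -0. ] [0.67 1.26 0.26]
[-0.1 -0.  -0. ] [0.85 1.48 0.33]
[-0.1 -0.  -0. ] [1.03 1.68 0.4 ]
[-0.1 -0.  -0. ] [1.22 1.88 0.48]
[-0.1 -0.  -0. ] [1.43 2.07 0.56]
[-0.1 -0.  -0. ] [1.64 2.24 0.65]
```

```bash
python3 -m handwheel '[[[0,0,0],[0.1,0.3,0.05],0],[[0,0,0],[0.2,0.55,0.1],0],[[0,0,0],[0.35,0.8,0.15],0],[[0,0,0],[0.5,1.05,0.2],0],[[0,0,0],[0.65,1.25,0.25],0],[[0,0,0],[0.85,1.5,0.35],0],[[0,0,0],[1.05,1.7,0.4],0],[[0,0,0],[1.2,1.9,0.5],0],[[0,0,0],[1.45,2.05,0.55],0],[[0,0,0],[1.6,2.25,0.65],0],[[0,0,0],[1.1,1.6,0.4],0],[[0,0,0],[1.2,1.4,-2],0]]'
python3 -m handwheel '[[[0,0,0],[0.5,-0.5,-3],0],[[0,0,0],[0.3,-3.5,-4],0],[[0,0,0],[0.3,-7,-4],0],[[0,0,0],[0.3,-7.5,-4],0],[[0,0,0],[0.3,-7.5,-4],0]]'
python3 - <<'E'
from h import *
for c in (("scene","top"),("top",),("wrist",)):
    b,ds=fit(c,[YAW],(.0024,-.0003)); 
    f=max((score((YAW,b[2]+np.radians(e),.0024,-.0003),ds),np.degrees(b[2])+e) for e in np.arange(-3,3,.25)); print(c,f)
rows([W(-.05,-35,.055),W(.004,-35,.055)])
print(r.place_of("top","valve"),r.place_of("scene","valve"))
E
```

```text
time: 11.85
ee_pos: [0.6459, 0.1484, 0.2028]
tool_rot: [0.102, 2.514, -0.033]
ft_force: [-0.2, -0.4, -0.0]
opening: 0.0004
gripper_force: 0.0
time: 12.27
ee_pos: [0.6131, 0.0745, 0.2362]
tool_rot: [0.105, 2.51, -0.033]
ft_force: [0.6, -0.9, -0.0]
opening: 0.0003
gripper_force: 0.0
('scene', 'top') (np.float32(0.6373358), np.float64(2.5))
('top',) (np.float32(0.46937737), np.float64(4.0))
('wrist',) (np.float32(0.7707889), np.float64(-0.75))
t 12.4667 cradle mm [-58.  -37.4  58.6] F [0.7 0.7 0.4]
[0.1 0.  0. ] [0.95 0.58 1.25]
[0.1 0.  0. ] [-1.07  0.58  6.25]
[{'location': [0.6722, 0.0632, 0.2096], 'conf': 0.75}] [{'location': [0.6675, 0.0636, 0.2078], 'conf': 0.59}]
```

```bash
python3 -m handwheel '[[[0,0,0],[0.7,0.5,1.5],0],[[0,0,0],[0,0.55,3.8],0],[[0,0,0],[-0.7,0.6,6.2],0],[[0,0,0],[-0.7,0.6,6.2],0],[[0,0,0],[-0.8,0.85,6.2],0],[[0,0,0],[-1,1.1,6.15],0],[[0,0,0],[-1.2,1.35,6.1],0],[[0,0,0],[-1.35,1.6,6.1],0],[[0,0,0],[-1.5,1.9,6.05],0],[[0,0,0],[-1.6,2.15,6.0],0],[[0,0,0],[-1.7,2.45,6],0],[[0,0,0],[-1.7,2.7,5.95],0]]'
python3 - <<'E'
from h import *
rows([W(.003,b,.055) for b in range(-12,19,3)])
E
```

```text
time: 13.57
ee_pos: [0.6638, 0.0989, 0.1977]
tool_rot: [0.103, 2.511, -0.033]
ft_force: [1.9, -4.5, -1.6]
opening: 0.0006
gripper_force: 2.2
t 13.5667 cradle mm [  3.2 -11.3  52.3] F [ 1.9 -4.5 -1.6]
[-0.  0. -0.] [-0.13 -0.01 -0.08]
[-0.  0. -0.] [-0.18  0.27 -0.1 ]
[-0.  0. -0.] [-0.21  0.56 -0.11]
[-0.  0. -0.] [-0.23  0.84 -0.12]
[-0.  0. -0.] [-0.24  1.13 -0.12]
[-0.  0. -0.] [-0.23  1.42 -0.12]
[-0.  0. -0.] [-0.21  1.71 -0.11]
[-0.  0. -0.] [-0.18  1.99 -0.1 ]
[-0.  0. -0.] [-0.13  2.28 -0.08]
[-0.  0. -0.] [-0.07  2.56 -0.05]
[-0.  0. -0.] [ 0.01  2.83 -0.02]
```

Push to about 8°, then measure.

```bash
python3 -m handwheel '[[[0,0,0],[-0.2,0.25,-0.1],0],[[0,0,0],[-0.2,0.55,-0.1],0],[[0,0,0],[-0.2,0.85,-0.1],0],[[0,0,0],[-0.2,1.1,-0.1],0],[[0,0,0],[-0.2,1.35,-0.1],0],[[0,0,0],[-0.2,1.6,-0.1],0],[[0,0,0],[-0.2,1.8,-0.1],0],[[0,0,0],[-0.2,1.8,-0.1],0]]'
cat >> h.py <<'E'
def ang(cams):
    b,ds=fit(cams,[YAW],(.0024,-.0003)); 
    f=max((score((YAW,b[2]+np.radians(e),.0024,-.0003),ds),np.degrees(b[2])+e) for e in np.arange(-4,4,.25)); return np.round(f,2)
def valve():
    for c in ("top","scene","wrist"):
        for x in r.place_of(c,"valve")[:1]:
            v=(np.array(x["location"])-C)@F; print(c,np.round(v*1e3,1),x["conf"],np.degrees(np.arctan2(v[1],v[2])))
E
python3 - <<'E'
from h import *
for c in (("scene",),("top",),("wrist",)): print(c,ang(c))
valve()
rows([W(.003,b,.055) for b in range(6,19,3)])
d=r.get_image("wrist");cv2.imwrite("pics/w3.png",d["color"][:,:,::-1])
E
```

```text
time: 14.23
ee_pos: [0.6662, 0.1169, 0.1992]
tool_rot: [0.102, 2.512, -0.033]
ft_force: [0.4, -2.3, -0.0]
opening: 0.0003
gripper_force: 1.0
('scene',) [ 0.24 20.5 ]
('top',) [2.000e-02 3.725e+01]
('wrist',) [ 0.69 24.75]
top [  2.8 -15.8  78.8] 0.81 -11.314075711784579
scene [  1.7 -19.6  78.3] 0.57 -14.043305233154113
t 14.5333 cradle mm [ 3.2  6.8 54.4] F [-0.7 -2.4 -0.5]
[ 0.  0. -0.] [-0.02 -0.11 -0.03]
[ 0.  0. -0.] [ 0.01  0.18 -0.02]
[ 0.  0. -0.] [0.06 0.46 0.  ]
[ 0.  0. -0.] [0.12 0.74 0.03]
[ 0.  0. -0.] [0.2  1.02 0.06]
```

View pics/w3.png

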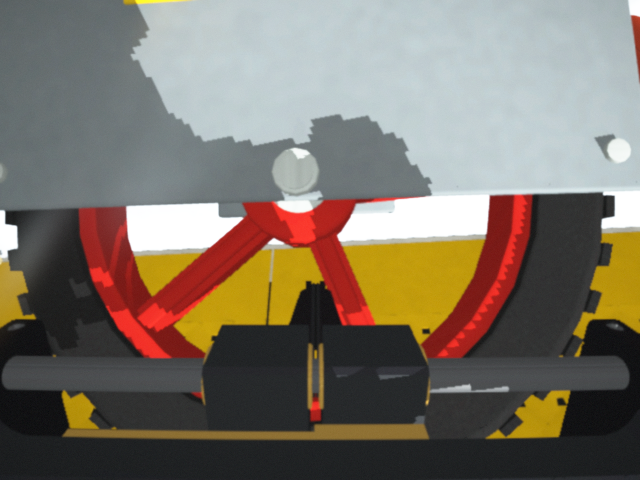

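The wrist view shows the pushed spoke running from (320,240) to (360,310), and the valve hidden behind the fingers. The networks put the valve about 12° short of the top. I'll push 9° more.

```bash
python3 -m handwheel '[[[0,0,0],[0,0.2,0],0],[[0,0,0],[0,0.4,0],0],[[0,0,0],[0.1,0.6,0],0],[[0,0,0],[0.1,0.8,0],0],[[0,0,0],[0.15,0.9,0],0],[[0,0,0],[0.15,0.9,0],0]]'
python3 - <<'E'
from h import *
for c in (("scene",),("wrist",)): print(c,ang(c))
valve();valve()
rows([W(.003,b,.055) for b in range(14,22)])
E
```

```text
time: 15.08
ee_pos: [0.6659, 0.1259, 0.1984]
tool_rot: [0.102, 2.511, -0.033]
ft_force: [0.6, -3.1, -1.1]
opening: 0.0006
gripper_force: 1.2
('scene',) [ 0.15 31.  ]
('wrist',) [ 0.74 35.5 ]
top [  2.8 -15.8  78.8] 0.81 -11.314075711784579
scene [ 3.9 -6.1 82.9] 0.8 -4.202503554915089
top [  2.8 -15.8  78.8] 0.81 -11.314075711784579
scene [ 3.9 -6.1 82.9] 0.8 -4.202503554915089
t 15.4833 cradle mm [ 2.6 15.8 53. ] F [ 0.6 -2.5 -1.2]
[ 0.  0. -0.] [-0.05 -0.25  0.02]
[ 0.  0. -0.] [-0.03 -0.15  0.03]
[ 0.  0. -0.] [-0.   -0.06  0.04]
[ 0.  0. -0.] [0.02 0.03 0.05]
[ 0.  0. -0.] [0.05 0.12 0.06]
[ 0.  0. -0.] [0.08 0.21 0.07]
[ 0.  0. -0.] [0.11 0.3  0.08]
[ 0.  0. -0.] [0.14 0.39 0.1 ]
```

```bash
python3 -m handwheel '[[[0,0,0],[0.2,-0.7,0],0],[[0,0,0],[0,-1.2,-3],0],[[0,0,0],[0,-1.5,-6],0],[[0,0,0],[-2,-4,-8],0],[[0,0,0],[-4,-7,-10],0],[[0,0,0],[-6,-10,-11],0],[[0,0,0],[-6,-12,-11],0],[[0,0,0],[-6,-12,-11],0]]'
python3 - <<'E'
from h import *
for c in (("scene",),("top",),("wrist",),("scene","top","wrist")): print(c,ang(c))
valve()
rows([W(-.05,-10,.055)])
for c in ("wrist","top"):
    d=r.get_image(c);cv2.imwrite(f"pics/{c}4.png",d["color"][:,:,::-1])
cv2.imwrite("pics/top4.png",cv2.resize(cv2.imread("pics/top4.png")[150:300,230:430],None,fx=4,fy=4,interpolation=cv2.INTER_CUBIC))
E
```

```text
time: 16.15
ee_pos: [0.6402, 0.0043, 0.3244]
tool_rot: [0.105, 2.508, -0.034]
ft_force: [0.4, 0.8, -0.8]
opening: 0.0005
gripper_force: 0.0
('scene',) [ 0.71 34.5 ]
('top',) [ 0.41 70.  ]
('wrist',) [ 0.75 32.  ]
('scene', 'top', 'wrist') [ 0.48 33.5 ]
top [ 3.1  2.6 81.3] 0.97 1.8431219490206359
scene [ -76.3  -93.  -233.3] 0.39 -158.26916407058553
wrist [ 0.2 -7.4 77.6] 0.74 -5.426415910590731
t 16.6 cradle mm [ -76.8 -103.6  149.4] F [ 0.8 -0.4 -0.5]
[ 0.1 -0.   0. ] [7.82 9.4  6.06]
```

View pics/wrist4.png

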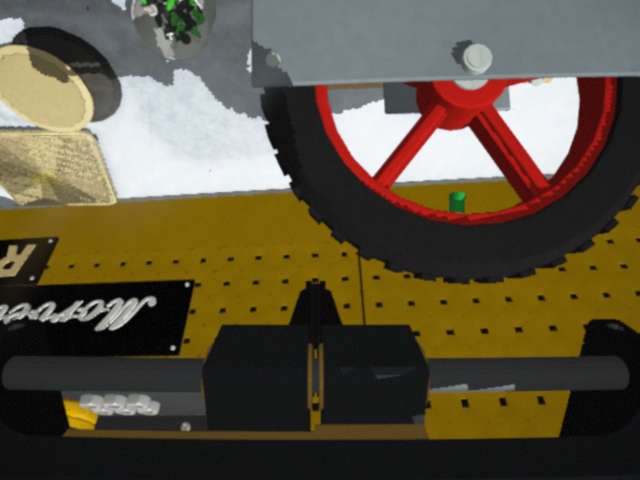

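View pics/top4.png

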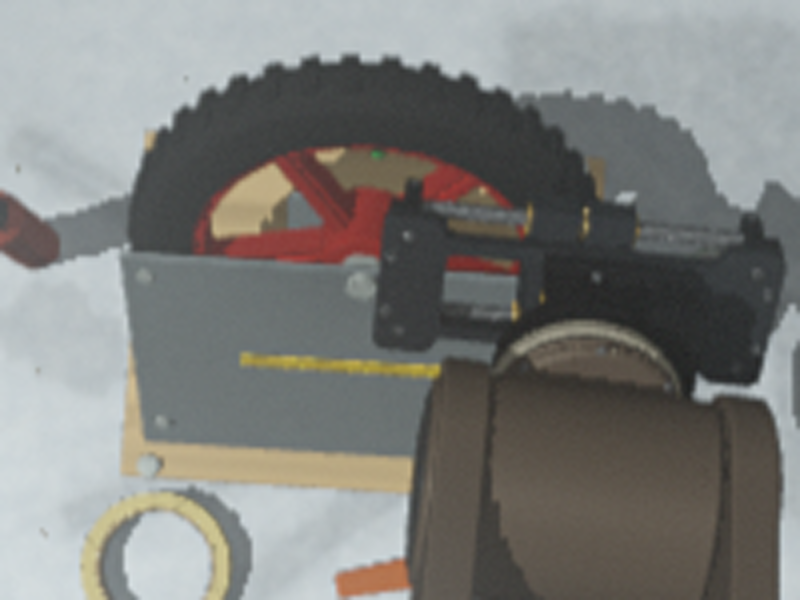

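The wrist view shows the green cap at about (457,203), the nut at (477,58) and the two spokes around the cap. In the top view the cap is at about (377,154) in the crop, close to the top. I'll refine using the cap and nut pixels, which cancels any calibration offset.

```bash
cat >> h.py <<'E'
from scipy.optimize import least_squares
def unproj(d,uv,x):
    K=np.array([[d["fx"],0,d["cx"]],[0,d["fy"],d["cy"]],[0,0,1.]])
    n=cv2.undistortPoints(np.array([[uv]],float),K,np.array(d["dist"],float))[0,0]
    v=F.T@(d["pose"][:3,:3]@[n[0],-n[1],-1]); p=F.T@(d["pose"][:3,3]-C)
    return p+v*(x-p[0])/v[0]
def green(d):
    h=cv2.cvtColor(d["color"],cv2.COLOR_RGB2HSV); m=cv2.inRange(h,(45,90,40),(85,255,255))
    e=proj(d,[C+F@[0,0,.083]])[0]
    n,l,s,c=cv2.connectedComponentsWithStats(m)
    k=min(range(1,n),key=lambda i:np.hypot(*(c[i]-e)))
    return c[k],s[k]
def nut(d):
    e=proj(d,[C+F@[-.038,0,0]])[0]; x,y=(e-30).astype(int)
    g=d["color"][y:y+60,x:x+60].astype(int); 
    m=((g.min(2)>150)).astype(np.uint8)
    n,l,s,c=cv2.connectedComponentsWithStats(m); k=[i for i in range(1,n) if s[i][4]>15]
    return e,[(np.round(c[i]+[x,y],1),s[i]) for i in k]
E
python3 - <<'E'
from h import *
for c in ("wrist","top","scene"):
    d=r.get_image(c); uv,s=green(d); print(c,uv,s)
    v=unproj(d,uv,-.003 if c=="wrist" else 0); print(" cap",np.round(v*1e3,1),np.degrees(np.arctan2(v[1],v[2])))
    e,k=nut(d); print(" nut expected",e,k)
E
```

```text
wrist [457.24125874 201.1993007 ] [450 192  16  20 286]
 cap [-3.  -4.5 85.6] -3.0367889526353053
 nut expected [479.83866691  56.64173093] [(array([478.3,  57.8]), array([ 15,  18,  29,  31, 632], dtype=int32)), (array([471.3,  82.3]), array([  7,  53,  31,   7, 163], dtype=int32))]
top [323.5 188. ] [323 188   2   1   2]
 cap [ 0.  -2.  79.5] -1.458196538377294
 nut expected [319.31347643 222.62323409] []
scene [292.56521739 169.60869565] [290 167   6   6  23]
 cap [ 0.  -5.9 85.2] -3.951890945581011
 nut expected [314.15683925 213.45461452] [(array([295.2, 188.4]), array([  0,   0,  23,  14, 257], dtype=int32)), (array([324.2, 186.1]), array([ 33,   0,  21,  10, 105], dtype=int32)), (array([286.2, 206.2]), array([ 0, 18,  7, 12, 56], dtype=int32))]
```

```bash
python3 - <<'E'
from h import *
rows([C+F@[-.11,0.005,.15]])
E
```

```text
t 16.85 cradle mm [ -76.8 -104.1  149.6] F [ 0.1 -0.2  1. ]
[ 0.  0. -0.] [ 1.21 10.92 -3.08]
```

```bash
python3 -m handwheel '[[[0,0,0],[0.3,3,-1],0],[[0,0,0],[0.6,6,-2],0],[[0,0,0],[0.9,9,-3],0],[[0,0,0],[1.2,10.9,-3],0],[[0,0,0],[1.2,10.9,-3],0],[[0,0,0],[1.2,10.9,-3],0]]'
python3 - <<'E'
from h import *
d=r.get_image("wrist"); uv,s=green(d); print(uv,s)
v=unproj(d,uv,-.003); print(" cap",np.round(v*1e3,1),np.degrees(np.arctan2(v[1],v[2])))
e,k=nut(d); print(" nut expected",e,k)
if k:
  n=unproj(d,k[0][0],-.038); print(np.round(n*1e3,1),"rel",np.degrees(np.arctan2(v[1]-n[1],v[2]-n[2])))
print(ang(("wrist",)),"cam",np.round(F.T@(d["pose"][:3,3]-C),3))
rows([W(-.05,-5,.055)])
cv2.imwrite("pics/w5.png",d["color"][:,:,::-1])
E
```

```text
time: 17.35
ee_pos: [0.6214, 0.1194, 0.3398]
tool_rot: [0.099, 2.512, -0.032]
ft_force: [0.4, -0.2, 0.2]
opening: 0.0005
gripper_force: 0.0
[302.97309417 208.69058296] [297 200  13  18 223]
 cap [-3.  -3.2 85.9] -2.1186083792450794
 nut expected [306.70037094  80.46707253] [(array([306.4,  81.9]), array([ 18,  19,  25,  28, 531], dtype=int32)), (array([307.5, 103.1]), array([ 17,  50,  29,   8, 169], dtype=int32))]
[-38.   -0.2   1.1] rel -2.0057319357596644
[ 0.77 33.5 ] cam [-0.299  0.006  0.135]
t 17.45 cradle mm [-109.1    4.2  149.7] F [-0.7  0.3 -0.5]
[ 0. -0. -0.] [ 6.59 -0.9   9.03]
```

View pics/w5.png

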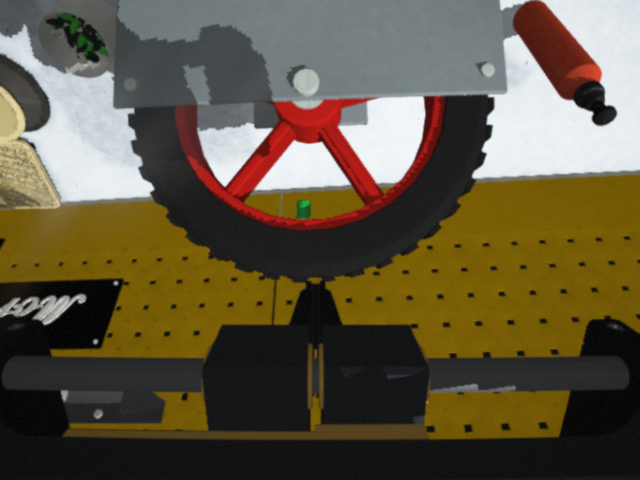

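The head-on view shows the cap at (303,209) and the nut at (306,82), so the valve is about 2.2° short. I'll re-insert and nudge.

```bash
python3 - <<'E'
from h import *
rows([C+F@np.array(t)/1e3 for t in ([-90,4,60],[-50,4,54],[2.6,4,53],[2.6,12,53],[2.6,17.8,52.4])])
E
```

```text
t 17.45 cradle mm [-109.1    4.2  149.7] F [-0.7  0.3 -0.5]
[ 0. -0. -0.] [ 7.61 -0.02  5.13]
[ 0. -0. -0.] [ 6.66 -0.02  9.06]
[ 0. -0. -0.] [ 4.79 -0.02 13.98]
[ 0. -0. -0.] [ 4.79  0.78 13.98]
[ 0. -0. -0.] [ 4.84  1.36 14.  ]
```

```bash
python3 -m handwheel '[[[0,0,0],[3.5,0,2],0],[[0,0,0],[6.8,0,4.5],0],[[0,0,0],[6.7,0,8.5],0],[[0,0,0],[5.7,0,11.5],0],[[0,0,0],[4.8,0,14],0],[[0,0,0],[4.8,0,14],0],[[0,0,0],[4.8,0.4,14],0],[[0,0,0],[4.8,0.8,14],0],[[0,0,0],[4.8,0.9,14],0],[[0,0,0],[4.8,0.9,14],0]]'
python3 - <<'E'
from h import *
rows([C+F@np.array(t)/1e3 for t in ([2.6,15.8,53],[2.6,17.8,52.4])])
E
```

```text
time: 18.28
ee_pos: [0.6654, 0.1243, 0.1996]
tool_rot: [0.102, 2.51, -0.032]
ft_force: [0.0, -0.1, -0.1]
opening: 0.0005
gripper_force: 0.0
t 18.2833 cradle mm [ 1.8 14.1 53.6] F [ 0.  -0.1 -0.1]
[ 0.1  0.1 -0. ] [0.03 0.17 0.1 ]
[ 0.1  0.1 -0. ] [0.08 0.37 0.12]
```

```bash
python3 -m handwheel '[[[0,0,0],[0.05,0.15,0.1],0],[[0,0,0],[0.05,0.25,0.1],0],[[0,0,0],[0.08,0.33,0.1],0],[[0,0,0],[0.08,0.38,0.1],0],[[0,0,0],[0.08,0.38,0.1],0],[[0,0,0],[0.08,0.38,0.1],0],[[0,0,0],[0.08,0.38,0.1],0]]'
python3 - <<'E'
from h import *
rows([C+F@np.array(t)/1e3 for t in ([2.6,17.8,52.4],)])
print(ang(("wrist",)))
d=r.get_image("scene"); uv,s=green(d); print(uv,s)
v=unproj(d,uv,0); print(" cap",np.round(v*1e3,1),np.degrees(np.arctan2(v[1],v[2])))
E
```

```text
time: 18.87
ee_pos: [0.666, 0.1277, 0.1973]
tool_rot: [0.102, 2.511, -0.032]
ft_force: [-1.3, -2.1, 3.3]
opening: 0.0006
gripper_force: 1.6
t 18.8667 cradle mm [ 3.3 17.6 52. ] F [-1.3 -2.1  3.3]
[ 0.  0. -0.] [-0.02  0.02 -0.08]
[ 0.74 37.25]
[378.8 198.6] [378 198   3   2   5]
 cap [   0.  -171.   -59.7] -109.2566438179324
```

```bash
python3 -m handwheel '[[[0,0,0],[0,-0.7,0],0],[[0,0,0],[0,-1.3,0],0],[[0,0,0],[0,-1.3,-3],0],[[0,0,0],[0,-1.3,-6],0],[[0,0,0],[-1.5,-1.3,-9],0],[[0,0,0],[-3.5,-1.3,-12],0],[[0,0,0],[-4.9,-1.3,-14],0],[[0,0,0],[-4.9,-1.3,-14],0],[[0,0,0],[-4.9,-1.3,-14],0]]'
cat > look.py <<'E'
from h import *
for c in ("wrist","scene"):
    d=r.get_image(c); uv,s=green(d); print(c,uv,s)
    v=unproj(d,uv,-.003 if c=="wrist" else 0); print(" cap",np.round(v*1e3,1),np.degrees(np.arctan2(v[1],v[2])))
    if c=="wrist":
        e,k=nut(d); n=unproj(d,k[0][0],-.038); print(np.round(n*1e3,1),"rel",np.degrees(np.arctan2(v[1]-n[1],v[2]-n[2])))
print(ang(("wrist",)),"wheel")
rows([])
E
python3 look.py
```

```text
time: 19.72
ee_pos: [0.6224, 0.1184, 0.3403]
tool_rot: [0.102, 2.509, -0.032]
ft_force: [0.1, -0.9, -0.7]
opening: 0.0004
gripper_force: 0.0
wrist [308.22325581 207.13953488] [302 199  13  18 215]
 cap [-3.  0. 86.] 0.01638675474711313
[-38.   -0.2   1.1] rel 0.1355649408667744
scene [291.08695652 170.47826087] [289 168   5   6  23]
 cap [-0.  -2.4 85. ] -1.6209866464569158
[ 0.77 36.5 ] wheel
t 19.8667 cradle mm [-107.6    4.4  147.9] F [ 0.8 -0.  -0.7]
```

```bash
python3 -c "
from cell import r
print(r.finish_job())"
```

```text
the job is handed in; nothing more can be done
None
```

The job is handed in: the valve is at the top of the wheel, within about 0.5° by the wrist camera (the scene camera, the coarser view, read 1.6° short), the arm is clear, and I saw no contact with the tape, pry tool, tin or bottle, though I didn't re-measure their positions; the call returned no verdict.

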